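# Fill the pickling jar

### The arm

A 6-joint arm with a two-finger parallel gripper is mounted at the origin on the work surface. World frame = base frame: x ahead of the robot, y to its left, z up, the work surface at z = 0. Lengths are in m, angles in rad, forces in N, time in s.
With the tool pointing down it reaches from about 0.35 to 0.95 m from the base axis. Payload 17.4 kg.
Tool frame: the origin (TCP) lies between the finger pads; the fingertips stand 25 mm ahead of it and the grasp point (between the pads) lies 6 mm ahead of it; x points along the fingers, z is the direction in which the jaws open and shut, and the axes are right-handed (so a half turn about x gives the same grasp; the last joint's range is limited). The gripper opens to 93 mm and grips with 3 to 60 N. Pads are 15 mm wide; open, the fingers measure 128 mm over their backs; the gripper's body (75 mm by 188 mm) begins 65 mm behind the grasp point.
Start: joints at [-1.187, 0.116, 1.442, -0, 1.584, -0.038], TCP at [0.276, -0.616, 0.244] pointing down, gripper open.
Joint ranges: [-2.83, 2.83], [-0.83, 2.19], [0.07, 2.5], [-1.14, 4.28], [0.01, 3], [-2.97, 2.97]. Speed limits (rad/s): [1.89, 1.89, 2.22, 3.14, 3.14, 3.14].

### API

Orientations are given as a unit quaternion [w, x, y, z].
In Python, from station import * gives the robot as it stands.
- The arm moves only by the tool move_arm, never from a script. Its argument "motion" is a list that holds one entry, the list of rows, each a list of 7 numbers: the shift along the tool's x, y, z in mm, then the turn, a rotation vector about the tool's x, y, z in rad, then the closure, from 0 (fully open) to 1 (shut). A call has 1 to 5 rows; each row is the pose to reach, as a shift and turn from the pose commanded when the call began, along the tool's axes at that moment; what a row does not reach only later rows make up. A row lasts 1/8 s, in which the tool goes at most 62.5 mm and 10.7 degrees, less where a joint would pass 70% of its speed; a pose out of reach is approached as far as the arm can. A call with a gripper value outside its range is refused whole. The fingers move at their own pace and stop on an object; "squeeze" is the grip in N (left out, the last holds). Time passes only in rows, so rows that repeat a pose let the fingers close. It gives the time, the measured TCP pose, the force and the opening at its end, in the units of the state.
- get_state(): the state, without advancing time (a new reading comes with each control period).
- get_image(name): name is "scene" or "top" or "wrist"; returns a dict with "frame" (384x512x3 uint8, red, green, blue), "camera_matrix" (3x3 intrinsics, pixels), "distortion" ([k1, k2, p1, p2, k3] as OpenCV has them; the pictures are not rectified), "world_from_camera" (4x4, takes a point from camera to world coordinates); the wrist camera has in their place "tool_from_camera" (4x4, takes a point from camera to tool coordinates, whose origin is the TCP and whose axes are the tool frame's). Camera axes: x right, y up, looking along -z (the intrinsics and any distortion apply to the point x, -y, -z); pixel columns grow to the right and rows downward; lengths in m; the calibration is good to about 2 mm. A picture is of the moment at which its call begins: read the wrist's pose just before it. There is no depth.
- finish_job(): hands the job in, once; it reports no verdict.
The state is a dict: "clock": time; "qpos": joint angles; "qvel": joint speeds; "effort": joint torques, N m; "position": TCP position; "ee_rot": TCP orientation; "wrist_force": force on the tool from outside, world axes, zero at the start; "wrist_torque": the same for the moment, N m; "width": finger opening in m.
Only numpy, scipy, OpenCV 4.12 (cv2) and the standard library are available. Lean on these libraries where they do the work, as an engineer would, in place of code of your own. Each camera call takes 0.05 s, during which the arm holds its last target. There are 200 camera calls.

### The job

Put the two long carrot pieces, one after the other, through the neck of the open stoneware jar, so that both end up down inside it. Leave the short carrot end standing where it is, and do not knock the jar over or push it away.

Things in the scene. Friction and masses are not known exactly. Their poses are not given: they have to be found in the camera images.
- long_a_center (a point): centre (half-way up) of one long carrot piece: a peeled straight cylinder cut flat at both ends, diameter 30 mm, 65 mm tall, about 45 g, loose, standing upright on the bench; its z axis is the cylinder's axis, up
- long_b_center (a point): centre of the other long carrot piece, just like the first (30 mm diameter, 65 mm tall)
- stub_center (a point): centre of the short carrot end, which is to stay: the same 30 mm diameter and look but only 28 mm tall, standing upright on the bench; z axis up
- jar: open off-white stoneware jar, loose, 0.9 kg. Origin: centre of its underside; z up. 165 mm tall; belly 100 mm outer diameter up to 110 mm high, then a shoulder to a straight neck (138 to 165 mm high), 72 mm outer, 62 mm inner diameter; floor 6 mm thick. Its twin nearby has a flat lid with a knob (187 mm tall in all) and is not used
There are look-alikes about, which are no part of the job. What is shaped like the part that bears long_a_center but green is not meant.

How it is judged:
On the way:
1. one long piece is down inside the jar while the other is still outside (((z of long_a_center in the frame of jar below 0.12 m and horizontal distance between long_a_center and jar below 0.05 m and horizontal distance between long_b_center and jar above 0.06 m) or (z of long_b_center in the frame of jar below 0.12 m and horizontal distance between long_b_center and jar below 0.05 m and horizontal distance between long_a_center and jar above 0.06 m))), for 0.2 s.
At the end, for the whole second after the job is handed in: Both long pieces lie inside the jar: their centres less than 120 mm above the jar's underside and within 50 mm of its axis. The jar stands upright (within 0.1 rad) within 60 mm of where it began. The short end still stands upright (within 0.2 rad), within 30 mm of where it began (z of each of long_a_center, long_b_center in the frame of jar below 0.12 m and horizontal distance between each of long_a_center, long_b_center and jar below 0.05 m and angle between jar's own z axis and vertical below 0.1 rad and distance of jar from where it was at the start of the episode below 0.06 m and distance of stub_center from where it was at the start of the episode below 0.03 m and angle between stub_center's own z axis and vertical below 0.2 rad); the robot touches nothing.
It fails at once if the jar is tipped by more than 0.35 rad (angle between jar's own z axis and vertical above 0.35 rad).
It also fails if it takes over 59 s, if anything falls off the work surface, if the arm or the gripper's body presses on something with over 40 N, if the wrist force passes 120 N, or if a joint passes its speed limit or range.

## Working session

There is one attempt and no reset: what is moved stays moved. The work goes in short steps, Python scripts to look and compute and a tool call to move; the robot and the scene stay as the last step left them, time stands still between calls to the robot, and variables do not carry over. Pictures are saved under pics/ and viewed, about 8 in all and at most 12, crops included, and the job is handed in when it is done.

Besides the shell and the picture viewer there is one more tool, called after "Request:" as a command line: name --argument value ..., lists and objects as JSON in quotes. move_arm: Moves the arm, as the interface text tells. Its arguments: {"type":"object","properties":{"motion":{"type":"array","items":{"type":"array","items":{"type":"array","items":{"type":"number"}}}},"squeeze":{"type":"number"}},"required":["motion"]}

```bash
mkdir -p pics
python3 - <<'E'
from station import *
import cv2,numpy as np,pickle
s=get_state();print(s)
d={n:get_image(n) for n in("scene","top")}
pickle.dump(d,open('d.pkl','wb'))
for n in d:
    cv2.imwrite(f'pics/{n}0.png',cv2.resize(d[n]['frame'][:,:,::-1],(800,600),interpolation=cv2.INTER_CUBIC))
    print(n,d[n]['camera_matrix'],d[n]['distortion'],d[n]['world_from_camera'])
E
```

```text
{'clock': 0.0, 'qpos': array([-1.18678052e+00,  1.16505210e-01,  1.44230198e+00, -1.05676420e-05,
        1.58398900e+00, -3.78009551e-02]), 'qvel': array([-9.71828787e-04,  9.82682661e-04,  1.21013208e-03,  1.00404125e-03,
       -3.78292765e-05, -7.20966429e-04]), 'effort': array([-3.03703113e-03, -7.21280122e+01, -6.22612023e+01,  7.77929253e-02,
        2.38217547e-02, -1.48250219e-04]), 'position': array([ 0.27627709, -0.61566812,  0.2428694 ]), 'ee_rot': array([ 0.5932442 ,  0.38448793,  0.59394492, -0.38400492]), 'wrist_force': array([-0.63157252, -0.62226649, -0.15438256]), 'wrist_torque': array([ 0.00884325,  0.09962849, -0.04213179]), 'width': 0.09302016801224779}
scene [[380.85805135   0.         255.14290672]
 [  0.         380.85805135 190.83670288]
 [  0.           0.           1.        ]] [-0.07398007  0.          0.          0.          0.        ] [[-0.65487512 -0.59479706  0.4662135   0.86342264]
 [ 0.75567685 -0.5231631   0.3940214   0.25469824]
 [ 0.00954293  0.61034156  0.79208087  0.6416319 ]
 [ 0.          0.          0.          1.        ]]
top [[488.61713146   0.         251.75164369]
 [  0.         488.61713146 181.95462864]
 [  0.           0.           1.        ]] [-0.20552694  0.          0.          0.          0.        ] [[-0.02468616  0.98740956 -0.15624643  0.3673735 ]
 [-0.99961143 -0.02640466 -0.00893233 -0.02542869]
 [-0.01294551  0.15596521  0.98767771  1.09455306]
 [ 0.          0.          0.          1.        ]]
```

View pics/scene0.png

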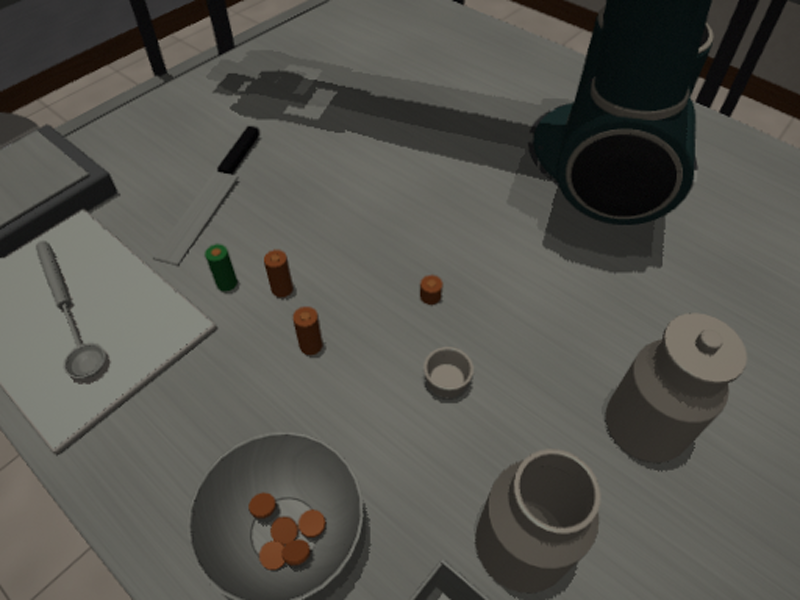

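View pics/top0.png

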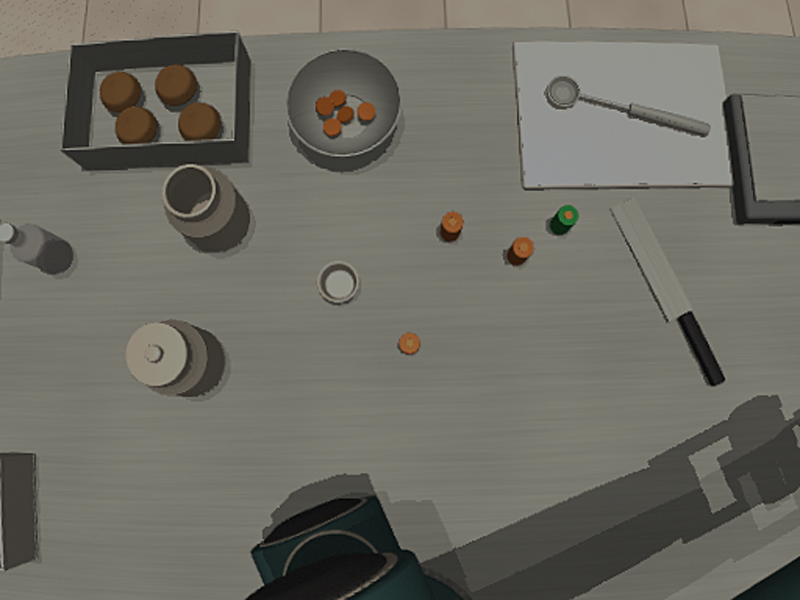

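Scene view: long pieces have tops at about (277,257) and (306,316), the green decoy is at (217,250), the stub at (431,283) and the open jar's mouth at (556,492). Top view: long tops (452,220) and (522,247), stub (409,343), mouth (190,192). The jar to the lower left with the lid is the twin.

```bash
cat > h.py <<'E'
import cv2,numpy as np
from scipy.spatial.transform import Rotation as R
def ray(im,u,v,T=None):
    K=im['camera_matrix'];x,y=cv2.undistortPoints(np.array([[[u,v]]],float),K,im['distortion'])[0,0]
    T=im['world_from_camera'] if T is None else T
    return T[:3,3],T[:3,:3]@np.array([x,-y,-1])
def at_z(im,u,v,z,T=None):
    o,d=ray(im,u,v,T);return o+d*(z-o[2])/d[2]
def tri(rs):
    A=0;b=0
    for o,d in rs:
        d=d/np.linalg.norm(d);P=np.eye(3)-np.outer(d,d);A=A+P;b=b+P@o
    return np.linalg.solve(A,b)
def toolT(s):
    T=np.eye(4);q=s['ee_rot'];T[:3,:3]=R.from_quat([q[1],q[2],q[3],q[0]]).as_matrix();T[:3,3]=s['position'];return T
def cmd(target,yaw=None):
    """shift (mm) and turn (rad) in tool axes to reach target TCP; yaw=dir of tool z in world plane, tool x straight down"""
    from station import get_state
    T=toolT(get_state());sh=T[:3,:3].T@(np.array(target)-T[:3,3])*1000
    rv=None
    if yaw is not None:
        best=None
        for a in(yaw,yaw+np.pi):
            x=np.array([0,0,-1.]);z=np.array([np.cos(a),np.sin(a),0]);M=np.stack([x,np.cross(z,x),z],1)
            r=R.from_matrix(T[:3,:3].T@M).as_rotvec()
            if best is None or np.linalg.norm(r)<np.linalg.norm(best):best=r
        rv=best.round(3)
    print('shift',sh.round(1),'turn',rv)
E
python3 - <<'E'
import pickle;from h import *
d=pickle.load(open('d.pkl','rb'))
f=lambda p:[(c+.5)/1.5625-.5 for c in p]
for n,t,s,z in[('A',(452,220),(306,316),.065),('B',(522,247),(277,257),.065),('stub',(409,343),(431,283),.028),('jar',(190,192),(556,490),.165),('lid',(153,353),(711,338),.187),('green',(568,215),(217,250),.065)]:
    t=f(t);s=f(s);print(n,at_z(d['top'],*t,z).round(4),at_z(d['scene'],*s,z).round(4),tri([ray(d['top'],*t),ray(d['scene'],*s)]).round(4))
T=toolT(__import__('station').get_state());print(T.round(3))
# refine by colour: blob in each image
import cv2
for n in('top','scene'):
    h=cv2.cvtColor(d[n]['frame'],cv2.COLOR_RGB2HSV);m=cv2.inRange(h,(3,120,130 if n=='top' else 90),(22,255,255))
    k,_,st,c=cv2.connectedComponentsWithStats(m)
    for i in range(1,k):
        if st[i,4]>25:print(n,(c[i]).round(1),st[i],at_z(d[n],*c[i],.065)[:2].round(4),at_z(d[n],*c[i],.028)[:2].round(4))
E
```

```text
A [ 0.6187 -0.0992  0.065 ] [ 0.6175 -0.0983  0.065 ] [ 0.6181 -0.0986  0.0655]
B [ 0.5781 -0.1947  0.065 ] [ 0.5771 -0.195   0.065 ] [ 0.5777 -0.1944  0.0661]
stub [ 0.4528 -0.0352  0.028 ] [ 0.4545 -0.0355  0.028 ] [ 0.4532 -0.0357  0.0266]
jar [0.6419 0.2417 0.165 ] [0.6477 0.2444 0.165 ] [0.6442 0.2441 0.157 ]
lid [0.4343 0.2783 0.187 ] [0.4371 0.2802 0.187 ] [0.4345 0.2799 0.1839]
green [ 0.6223 -0.2624  0.065 ] [ 0.6209 -0.2637  0.065 ] [ 0.6218 -0.262   0.067 ]
[[-0.     0.912  0.409  0.276]
 [ 0.001  0.409 -0.912 -0.616]
 [-1.     0.    -0.001  0.243]
 [ 0.     0.     0.     1.   ]]
top [233.9  70.5] [229  66  11  10  87] [0.7841 0.0175] [0.7991 0.0191]
top [212.2  80.6] [207  76  11  10  85] [0.7617 0.0664] [0.7758 0.0697]
top [289.3 141.5] [283 136  13  12 115] [ 0.6167 -0.0995] [ 0.6256 -0.1022]
top [334.5 157.6] [329 152  12  12 120] [ 0.5788 -0.1962] [ 0.5864 -0.2023]
top [261.5 219. ] [256 213  12  13 124] [ 0.4506 -0.0348] [ 0.4536 -0.0352]
scene [175.5 164.7] [169 160  14  10 108] [ 0.5799 -0.1965] [ 0.5617 -0.2255]
scene [275.8 181.2] [269 176  14  11 108] [ 0.4795 -0.0174] [ 0.4548 -0.0348]
scene [194.9 202. ] [188 197  15  12 139] [ 0.6183 -0.0994] [ 0.6026 -0.1221]
scene [167.  322.2] [159 316  17  14 175] [0.8035 0.0325] [0.7997 0.0182]
scene [198.9 334.4] [191 326  17  17 214] [0.784 0.082] [0.7789 0.071 ]
scene [179.7 348.3] [166 331  31  33 553] [0.817  0.0756] [0.814  0.0641]
```

Run:
```python
import pickle;from h import *
d=pickle.load(open('d.pkl','rb'))
cmd((0.618,-0.099,0.16),-0.2)
out=[]
c=np.array([.645,.243])
for n,(x0,y0) in(('top',(60,70)),('scene',(272,264))):
    im=d[n];f=im['frame'][:,:,::-1];W=np.linalg.inv(im['world_from_camera'])
    b=cv2.resize(f[y0:y0+120,x0:x0+130],None,fx=3,fy=3,interpolation=cv2.INTER_CUBIC)
    t=np.linspace(0,2*np.pi,60)
    for r,z,col in((.031,.165,(0,255,0)),(.036,.165,(0,0,255)),(.05,0.0,(255,0,0))):
        p=np.stack([c[0]+r*np.cos(t),c[1]+r*np.sin(t),0*t+z],1)@W[:3,:3].T+W[:3,3]
        p=p*[1,-1,-1]
        q=cv2.projectPoints(p,np.zeros(3),np.zeros(3),im['camera_matrix'],im['distortion'])[0][:,0]
        q=(q-[x0,y0]+.5)*3
        cv2.polylines(b,[q.astype(np.int32)],True,col,1)
    out.append(b)
cv2.imwrite('pics/ov.png',np.hstack(out))
```

```text
shift [  83.4  523.3 -331.4] turn [-0.949 -0.001 -0.001]
```

View pics/ov.png

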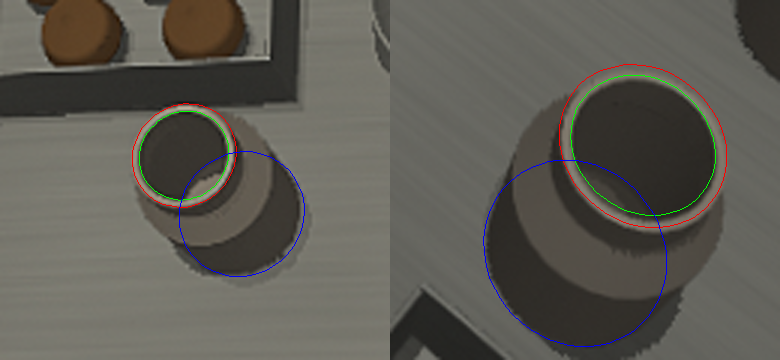

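The jar overlay at (0.645, 0.243) fits the rim and base in both views within about 2 mm.

Request:
move_arm --motion '[[[15,52,-33,-0.18,0,0,0.3],[30,105,-66,-0.36,0,0,0.3],[45,157,-100,-0.54,0,0,0.3],[60,210,-133,-0.72,0,0,0.3],[70,262,-166,-0.9,0,0,0.3]]]' --squeeze 12

```text
clock: 0.72
position: [0.4449, -0.3599, 0.1737]
ee_rot: [0.702, 0.086, 0.702, -0.086]
wrist_force: [0.8, -0.5, -0.7]
width: 0.0651
```

Run:
```python
from h import *;from station import *
s=get_state();print(s['clock'],s['position'],s['width']);cmd((0.618,-0.099,0.14),-0.2)
```

```text
0.725 [ 0.44491814 -0.35985634  0.1737162 ] 0.06506720363832187
shift [ 33.8 294.9 105.1] turn [-0.043 -0.    -0.   ]
```

Request:
move_arm --motion '[[[10,59,21,-0.02,0,0,0.3],[20,118,42,-0.04,0,0,0.3],[30,176,63,-0.04,0,0,0.3],[34,234,84,-0.04,0,0,0.3],[34,293,104,-0.04,0,0,0.3]]]'

```text
clock: 1.35
position: [0.6175, -0.1022, 0.1399]
ee_rot: [0.703, 0.074, 0.704, -0.074]
wrist_force: [0.9, -0.7, 0.1]
width: 0.0652
```

Request:
move_arm --motion '[[[0,0,0,0,0,0,0.3],[0,0,0,0,0,0,0.3]]]'

```text
clock: 1.6
position: [0.6166, -0.1042, 0.1402]
ee_rot: [0.703, 0.073, 0.704, -0.074]
wrist_force: [-0.1, 0.3, -0.2]
width: 0.0651
```

Run:
```python
from h import *;from station import *
s=get_state();print(s['clock'],s['position'],s['width']);cmd((0.618,-0.099,0.061),-0.2)
im=get_image('wrist');f=im['frame'][:,:,::-1].copy()
T=toolT(s)@im['tool_from_camera'];W=np.linalg.inv(T);t=np.linspace(0,6.28,40)
for c in((.618,-.099),(.5785,-.196)):
    p=np.stack([c[0]+.015*np.cos(t),c[1]+.015*np.sin(t),0*t+.065],1)@W[:3,:3].T+W[:3,3]
    q=cv2.projectPoints(p*[1,-1,-1],np.zeros(3),np.zeros(3),im['camera_matrix'],im['distortion'])[0]
    cv2.polylines(f,[q.astype(np.int32)],True,(255,0,255),1)
cv2.imwrite('pics/w1.png',f)
```

```text
1.6 [ 0.6166084  -0.10419626  0.14015058] 0.06506085848813908
shift [79.1  5.4  0.3] turn [-0.008 -0.001  0.   ]
```

View pics/w1.png

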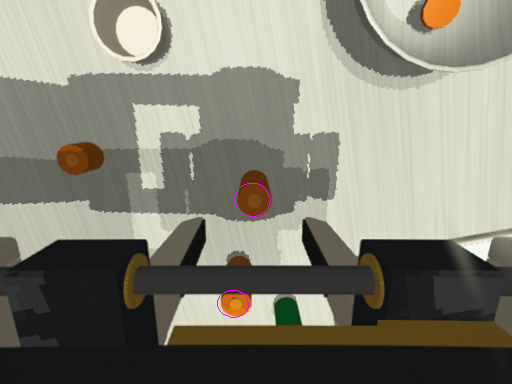

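The wrist view agrees with the measured tops of A and B (overlays within ~2 px at (253,197) and (234,303)).

Request:
move_arm --motion '[[[20,5,0,0,0,0,0.3],[40,5,0,0,0,0,0.3],[60,5,0,0,0,0,0.3],[79,5,0,0,0,0,0.3],[79,5,0,0,0,0,0.3]]]'

```text
clock: 2.28
position: [0.617, -0.0992, 0.0594]
ee_rot: [0.702, 0.074, 0.704, -0.074]
wrist_force: [-0.8, 0.9, 1.1]
width: 0.065
```

Request:
move_arm --motion '[[[0,0,0,0,0,0,0.6],[0,0,0,0,0,0,0.8],[0,0,0,0,0,0,0.9],[0,0,0,0,0,0,0.9],[0,0,0,0,0,0,0.9]]]'

```text
clock: 2.9
position: [0.618, -0.0993, 0.0619]
ee_rot: [0.703, 0.074, 0.703, -0.074]
wrist_force: [0.1, -0.0, 2.2]
width: 0.0298
```

Request:
move_arm --motion '[[[0,0,0,0,0,0,0.9],[-10,0,0,0,0,0,0.9],[-40,0,0,0,0,0,0.9],[-80,0,0,0,0,0,0.9],[-120,0,0,0,0,0,0.9]]]'

```text
clock: 3.52
position: [0.6177, -0.0993, 0.1833]
ee_rot: [0.703, 0.074, 0.703, -0.074]
wrist_force: [0.7, -0.0, -0.7]
width: 0.0301
```

Run:
```python
from h import *;from station import *
s=get_state();print(s['clock'],s['position'],s['width'],s['wrist_force']);cmd((0.6445,0.242,0.265),-0.2)
```

```text
3.525 [ 0.6177133  -0.09926125  0.18330304] 0.03007747030232713 [ 0.69945437 -0.01374385 -0.65384534]
shift [-81.7 339.4 -44.6] turn [-0.009  0.    -0.   ]
```

Request:
move_arm --motion '[[[-40,20,-3,0,0,0,0.9],[-82,60,-8,0,0,0,0.9],[-82,110,-15,0,0,0,0.9],[-82,160,-22,0,0,0,0.9],[-82,210,-28,0,0,0,0.9]]]'

```text
clock: 4.15
position: [0.6339, 0.1135, 0.2643]
ee_rot: [0.703, 0.074, 0.703, -0.074]
wrist_force: [0.5, 0.5, -0.4]
width: 0.03
```

Request:
move_arm --motion '[[[0,50,-6,0,0,0,0.9],[0,90,-11,0,0,0,0.9],[0,129,-16,0,0,0,0.9],[0,129,-16,0,0,0,0.9],[0,129,-16,0,0,0,0.9]]]'

```text
clock: 4.78
position: [0.6451, 0.2411, 0.2638]
ee_rot: [0.703, 0.074, 0.703, -0.074]
wrist_force: [-0.3, -0.2, 0.3]
width: 0.0295
```

Run:
```python
from h import *;from station import *
s=get_state();print(s['clock'],s['position'],s['width'],s['wrist_force']);cmd((0.6445,0.242,0.2),-0.2)
a=get_image('scene');b=get_image('top')
r=lambda f:cv2.resize(f[:,:,::-1],None,fx=3,fy=3)
cv2.imwrite('pics/c1.png',np.hstack([r(a['frame'][264:384,272:402]),r(b['frame'][70:190,60:190])]))
```

```text
4.775 [0.64510694 0.24114285 0.26378443] 0.02949104612698095 [-0.26342193 -0.2201758   0.29409928]
shift [63.8  0.7 -0.8] turn [-0.009  0.     0.   ]
```

View pics/c1.png

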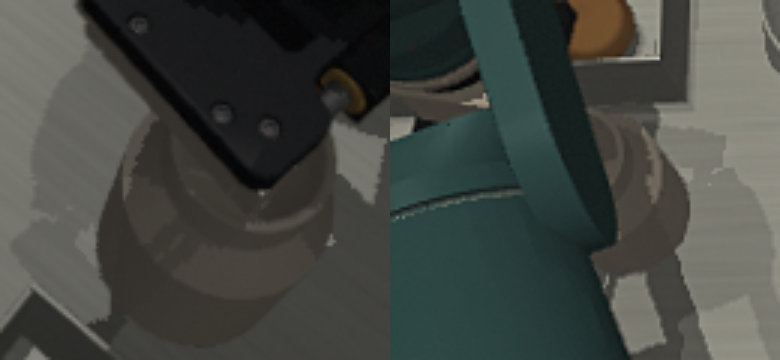

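The gripper hides the mouth in both views, but the jar still stands in place. I'll lower slowly and watch the force; radial clearance is 16 mm.

Request:
move_arm --motion '[[[20,0,0,0,0,0,0.9],[40,0,0,0,0,0,0.9],[55,0,0,0,0,0,0.9],[62,0,0,0,0,0,0.9],[62,0,0,0,0,0,0.9]]]'

```text
clock: 5.5
position: [0.6451, 0.2414, 0.2011]
ee_rot: [0.703, 0.074, 0.703, -0.074]
wrist_force: [0.3, -0.6, -0.3]
width: 0.0299
```

Request:
move_arm --motion '[[[0,0,0,0,0,0,0.4],[0,0,0,0,0,0,0.3],[0,0,0,0,0,0,0.3],[0,0,0,0,0,0,0.3],[0,0,0,0,0,0,0.3]]]'

```text
clock: 6.12
position: [0.6452, 0.2415, 0.2016]
ee_rot: [0.703, 0.074, 0.703, -0.074]
wrist_force: [-0.6, -0.2, 0.3]
width: 0.0647
```

Request:
move_arm --motion '[[[-30,0,0,0,0,0,0.3],[-60,0,0,0,0,0,0.3],[-60,-60,0,0,0,0,0.3],[-60,-120,0,0,0,0,0.3],[-60,-180,0,0,0,0,0.3]]]'

```text
clock: 6.75
position: [0.6072, 0.0638, 0.2617]
ee_rot: [0.703, 0.074, 0.703, -0.074]
wrist_force: [0.4, -0.6, 0.2]
width: 0.0653
```

Run:
```python
from h import *;from station import *
s=get_state();print(s['clock'],s['position'],s['width'],s['wrist_force']);cmd((0.5785,-0.196,0.14),-0.2)
a=get_image('scene');b=get_image('top')
r=lambda f:cv2.resize(f[:,:,::-1],None,fx=3,fy=3)
cv2.imwrite('pics/c2.png',np.hstack([r(a['frame'][264:384,272:402]),r(b['frame'][70:190,60:190])]))
```

```text
6.75 [0.60720914 0.06383456 0.26165323] 0.06528951988249741 [ 0.43742216 -0.61040749  0.18087555]
shift [ 121.7 -260.1   25.7] turn [-0.009  0.    -0.   ]
```

View pics/c2.png

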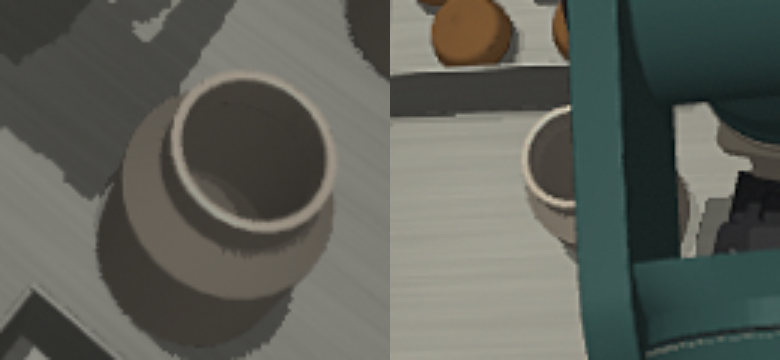

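The jar hasn't moved (rim centre around (252,152) in the left crop). The visible part of the interior shows no carrot, and part of the floor is hidden. I'll check that the gripper is empty with the wrist camera at B.

Request:
move_arm --motion '[[[20,-55,5,0,0,0,0.3],[45,-110,11,0,0,0,0.3],[75,-160,16,0,0,0,0.3],[100,-210,21,0,0,0,0.3],[122,-258,26,0,0,0,0.3]]]'

```text
clock: 7.48
position: [0.5795, -0.1936, 0.1387]
ee_rot: [0.703, 0.074, 0.703, -0.074]
wrist_force: [0.5, 0.8, -0.2]
width: 0.065
```

Request:
move_arm --motion '[[[0,0,0,0,0,0,0.3],[0,0,0,0,0,0,0.3]]]'

```text
clock: 7.72
position: [0.5801, -0.1919, 0.14]
ee_rot: [0.703, 0.074, 0.703, -0.074]
wrist_force: [0.1, -0.6, 0.4]
width: 0.0653
```

Run:
```python
from h import *;from station import *
s=get_state();print(s['clock'],s['position'],s['width']);cmd((0.5785,-0.196,0.061),-0.2)
im=get_image('wrist');f=im['frame'][:,:,::-1].copy()
T=toolT(s)@im['tool_from_camera'];W=np.linalg.inv(T);t=np.linspace(0,6.28,40)
for c in((.618,-.099),(.5785,-.196)):
    p=np.stack([c[0]+.015*np.cos(t),c[1]+.015*np.sin(t),0*t+.065],1)@W[:3,:3].T+W[:3,3]
    q=cv2.projectPoints(p*[1,-1,-1],np.zeros(3),np.zeros(3),im['camera_matrix'],im['distortion'])[0]
    cv2.polylines(f,[q.astype(np.int32)],True,(255,0,255),1)
b=get_image('top')['frame'][:,:,::-1]; b=cv2.resize(b[70:166,60:188],(512,384))
cv2.imwrite('pics/w2.png',cv2.resize(np.hstack([f,b]),(800,300)))
```

```text
7.725 [ 0.58012431 -0.19188961  0.13996119] 0.06527553890213167
shift [79.  -4.4 -0.8] turn [-0.009  0.    -0.   ]
```

View pics/w2.png

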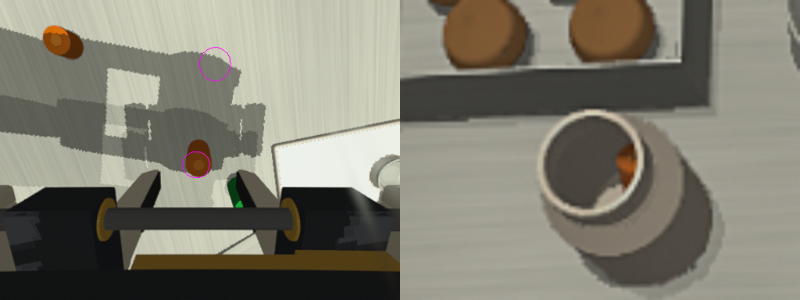

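Carrot A is visible inside the jar (right picture, (625,165)), the gripper is empty, and B's overlay matches at (198,163). Now I'll grasp B.

Request:
move_arm --motion '[[[20,-4,-1,0,0,0,0.3],[40,-4,-1,0,0,0,0.3],[60,-4,-1,0,0,0,0.3],[79,-4,-1,0,0,0,0.3],[79,-4,-1,0,0,0,0.3]]]'

```text
clock: 8.45
position: [0.5771, -0.1958, 0.0584]
ee_rot: [0.702, 0.074, 0.704, -0.074]
wrist_force: [-0.4, 0.7, 1.1]
width: 0.0652
```

Request:
move_arm --motion '[[[0,0,0,0,0,0,0.6],[0,0,0,0,0,0,0.8],[0,0,0,0,0,0,0.9],[0,0,0,0,0,0,0.9],[0,0,0,0,0,0,0.9]]]'

```text
clock: 9.07
position: [0.5781, -0.1962, 0.0609]
ee_rot: [0.703, 0.074, 0.703, -0.074]
wrist_force: [-1.3, 0.2, 1.9]
width: 0.0296
```

Request:
move_arm --motion '[[[0,0,0,0,0,0,0.9],[-10,0,0,0,0,0,0.9],[-50,0,0,0,0,0,0.9],[-105,0,0,0,0,0,0.9],[-160,0,0,0,0,0,0.9]]]'

```text
clock: 9.7
position: [0.5775, -0.196, 0.2227]
ee_rot: [0.703, 0.074, 0.703, -0.074]
wrist_force: [1.1, -1.6, 0.1]
width: 0.0301
```

Run:
```python
from h import *;from station import *
s=get_state();print(s['clock'],s['position'],s['width'],s['wrist_force']);cmd((0.6445,0.242,0.265),-0.2)
```

```text
9.7 [ 0.57752748 -0.19596278  0.22266375] 0.030052537495399927 [ 1.07881039 -1.58385283  0.14757698]
shift [-42.3 442.3 -25.4] turn [-0.009 -0.    -0.   ]
```

Request:
move_arm --motion '[[[-25,50,-3,0,0,0,0.9],[-42,105,-6,0,0,0,0.9],[-42,160,-9,0,0,0,0.9],[-42,215,-12,0,0,0,0.9],[-42,270,-15,0,0,0,0.9]]]'

```text
clock: 10.32
position: [0.6191, 0.0729, 0.2632]
ee_rot: [0.703, 0.074, 0.703, -0.074]
wrist_force: [-0.1, -1.3, -0.6]
width: 0.0298
```

Request:
move_arm --motion '[[[0,60,-4,0,0,0,0.9],[0,120,-7,0,0,0,0.9],[0,172,-10,0,0,0,0.9],[0,172,-10,0,0,0,0.9],[0,172,-10,0,0,0,0.9]]]'

```text
clock: 10.95
position: [0.645, 0.2412, 0.2627]
ee_rot: [0.703, 0.074, 0.703, -0.074]
wrist_force: [-0.3, 0.1, -0.9]
width: 0.0298
```

Run:
```python
from h import *;from station import *
s=get_state();print(s['clock'],s['position'],s['width'],s['wrist_force']);cmd((0.6445,0.242,0.2),-0.2)
```

```text
10.95 [0.64502784 0.24118637 0.26270517] 0.029836681126129395 [-0.28092411  0.07239347 -0.85300589]
shift [62.7  0.7 -0.7] turn [-0.009 -0.     0.   ]
```

Request:
move_arm --motion '[[[20,0,0,0,0,0,0.9],[40,0,0,0,0,0,0.9],[54,0,0,0,0,0,0.9],[61,0,0,0,0,0,0.9],[61,0,0,0,0,0,0.9]]]'

```text
clock: 11.58
position: [0.6451, 0.2414, 0.2011]
ee_rot: [0.703, 0.074, 0.703, -0.074]
wrist_force: [0.3, 0.4, -0.0]
width: 0.0297
```

Request:
move_arm --motion '[[[0,0,0,0,0,0,0.4],[0,0,0,0,0,0,0.3],[0,0,0,0,0,0,0.3],[0,0,0,0,0,0,0.3],[0,0,0,0,0,0,0.3]]]'

```text
clock: 12.2
position: [0.6452, 0.2415, 0.2016]
ee_rot: [0.703, 0.074, 0.703, -0.074]
wrist_force: [-0.2, 0.7, 1.1]
width: 0.0651
```

Request:
move_arm --motion '[[[-30,0,0,0,0,0,0.3],[-60,0,0,0,0,0,0.3],[-60,-60,0,0,0,0,0.3],[-60,-120,0,0,0,0,0.3],[-60,-180,0,0,0,0,0.3]]]'

```text
clock: 12.82
position: [0.6072, 0.0638, 0.2617]
ee_rot: [0.703, 0.074, 0.703, -0.074]
wrist_force: [1.3, -0.2, 0.1]
width: 0.0649
```

Request:
move_arm --motion '[[[0,-60,0,0,0,0,0.3],[0,-120,0,0,0,0,0.3],[0,-180,0,0,0,0,0.3],[0,-230,0,0,0,0,0.3],[0,-230,0,0,0,0,0.3]]]'

```text
clock: 13.45
position: [0.5594, -0.1623, 0.2616]
ee_rot: [0.703, 0.075, 0.703, -0.075]
wrist_force: [-0.4, 0.3, 0.8]
width: 0.0653
```

Run:
```python
from h import *;from station import *
s=get_state();print(s['clock'],s['position'],s['width'],s['wrist_force'])
a=get_image('scene')['frame'][:,:,::-1];b=get_image('top')['frame'][:,:,::-1]
w=get_image('wrist')['frame'][:,:,::-1]
r=lambda f:cv2.resize(f,(400,300))
cv2.imwrite('pics/f.png',np.vstack([np.hstack([r(a),r(w)]),np.hstack([r(a[276:372,272:400]),r(b[70:166,60:188])])]))
```

```text
13.45 [ 0.55936001 -0.1623251   0.26159688] 0.06525873278876329 [-0.41235394  0.26006647  0.77524644]
```

View pics/f.png

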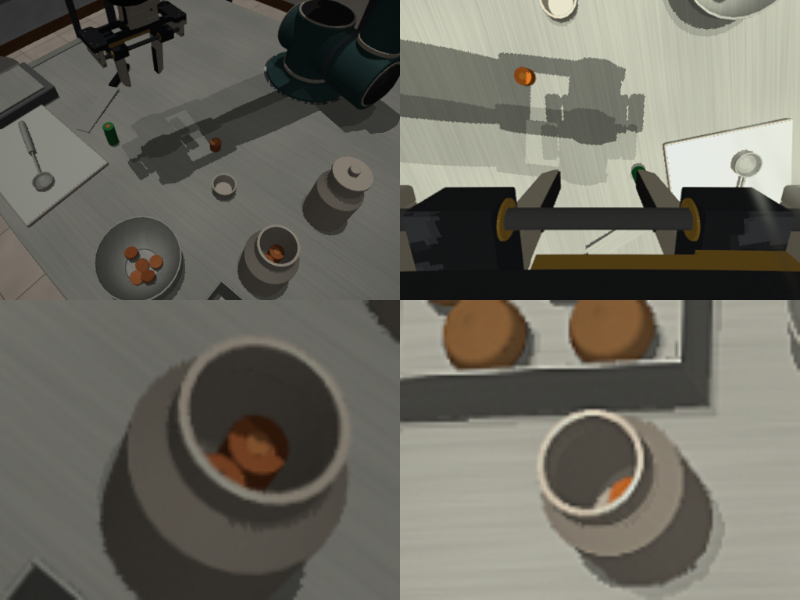

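Both carrots are visible in the jar (bottom left, tops near (258,445) and (225,468)), well below the rim. The jar and stub stand in place and the arm is clear.

```bash
python3 -c "
from station import *
print(finish_job())"
```

```text
the job is handed in; nothing more can be done
None
```

I put both long carrot pieces through the neck of the open jar, one after the other, and handed the job in at about 13.6 s of the 59 s allowed.

- **Carrots:** I saw the first one inside the jar before I picked up the second. The last pictures show both down in the jar, well below the rim. I did not measure their exact heights.
- **Jar and short end:** By eye, the jar is upright where it began and the short end is still standing in its place. I did not measure their shift or tilt again.
- **Forces and contact:** Wrist force readings stayed around 2 N or less. At the end the gripper was open, empty and clear of everything.
- **Checks that didn't settle things:** While I lowered the carrots, the gripper hid the jar's mouth, so I relied on the earlier measurements. Right after the first drop, part of the jar's inside was hidden and no carrot was visible. The next picture showed it inside. No check failed.

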